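# Set the swing stop and cam-clamp a hardwood strip in the jig

### The job

Get the hardwood strip ready for work in the clamping jig: swing the blue stop arm out fully to its end so that it bars the strip's lane, then slide the strip along the lane until its end is right up against that stop and press it sideways to the aluminium fence. Then turn the red cam lever until the dark steel eccentric bears firmly on the strip and holds it flush against the fence, let go, and leave the glue bottle, the offcut and the tape measure where they are.

Things in the scene. Friction and masses are not known exactly. Their poses are not given: they have to be found in the camera images.
- jig: Plywood jig board fixed on the bench, 270 (x) x 420 (y) x 18 mm, top face at z = 18 mm. Its origin is at bench level; the board spans x -140..130 mm and y -210..210 mm in its own frame, which turns with it (x away from the robot, y to the robot's left at zero yaw). All offsets given for the jig are in this frame.
- fence: Straight aluminium fence fixed on the jig along its y, 30 mm thick, 400 mm long, 28 mm high over the board (top at z = 46 mm, plus a 2 mm dark ridge that is only for show). Its frame coincides with the jig's; the face that the strip goes against is at jig x = 75 mm and looks to -x.
- stop (a joint): Angle (rad) of the blue swing stop about its vertical hinge, 0 to 2.356; grows anticlockwise from above. At 0 it is folded, pointing to jig direction 225 deg (-x-y); at 2.356, a hard end, it points along jig +x across the strip's lane, its -y side at jig y = 132 mm. Friction 0.06 N m: stays where left; starts near 0. The strip pushed to +y presses it onto its end.
- stop_hinge (a point): Point on the stop's hinge axis at jig (-5, 139) mm, z = 33 mm, mid-height of the arm.
- stop_tip (a point): Middle of the free end of the blue stop arm, 70 mm from the hinge, z = 33 mm. The arm is a bar 14 mm thick, 22 mm high (z 22 to 44 mm) with free room on both sides; the steel post at its hinge is 20 mm in diameter and 48 mm tall, with a small bolt head to z = 54 mm.
- cam: Red lever with dark steel eccentric below it, turning together about a vertical pivot; origin on the pivot at board level. Its yaw relative to the jig is the turn: starts 0 to 0.35 rad, up to 2.7, clamping is anticlockwise from above. At turn 0 the lever points to jig direction 130 deg (from x towards y). It meets a strip that is against the fence at about 1.75 and bears firmly by 1.8 to 2.0.
- cam_pivot (a point): Point on the cam's pivot at jig (-1, -30) mm, z = 52 mm, mid-height of the lever. The dark steel eccentric is a disc 44 mm in diameter, z 18 to 42 mm; its centre lies 14 mm off the pivot, 80 deg anticlockwise from the lever, so at turn 0 it is drawn back from the strip. Pivot friction 0.15 N m: stays where left, also when clamped.
- lever_end (a point): Axis of the round end (20 mm diameter) of the red lever, 80 mm from the pivot, z = 52 mm. The lever is a flat-sided bar 14 mm thick, z 42 to 62 mm, on the robot's side of the cam; it can be pushed sideways at about 60 mm from the pivot with about 3 N, and 8 to 10 N there clamp firmly.
- strip: Loose hardwood strip, 45 (x) x 200 (y) x 22 (z) mm, about 0.14 kg, lying flat on the jig board (origin: centre of the underside, z = 18 mm; top at z = 40 mm), nearly parallel to the fence, 2 to 15 mm off it, 85 to 125 mm short of the stop's place. Home, its origin is at jig (52.5, 32) mm. Press it to the fence beyond the cam, by its middle: the cam alone may jam it askew.
- strip_head (a point): Centre of the strip's +y end face, the end that goes against the stop, 100 mm from the strip's centre and 11 mm above its underside.
- glue: Bystander: white glue bottle, 52 mm diameter, 130 mm tall, standing on the bench; origin at the centre of its foot.
- offcut: Bystander: dark wooden offcut, 70 x 45 x 30 mm, lying on the bench; origin at the centre of its underside.
- tape: Bystander: yellow and black tape measure, 62 x 34 x 58 mm, on the bench; origin at the centre of its underside.
There are look-alikes about, which are no part of the job. What is meant by the strip is not green or turquoise, and is the larger of those in its own colour.

How it is judged:
On the way, in this order (a step that is already met when the one before it is completed fails the run):
1. the blue stop arm is swung out to its end (value of joint stop above 2.28 rad), for 0.2 s.
2. the strip is slid along the lane until its end is within 5 mm of the stop (y of strip_head in the frame of jig above 0.127 m and value of joint stop above 2.28 rad), for 0.2 s.
3. the dark steel eccentric bears on the strip (contact force between cam and strip above 5 N), for 0.1 s.
At the end, for the whole second after the job is handed in: The stop arm is at its end (joint above 2.28); the strip lies flat on the board, its head within 3 mm of the stop, within 2 mm of the fence and parallel to it within 0.02 rad, at rest; the dark steel eccentric presses on it with more than 5 N and it presses on the fence with more than 3 N (y of strip_head in the frame of jig above 0.129 m and x of strip in the frame of jig above 0.0505 m and z of strip in the frame of jig below 0.021 m and angle between the y axis of strip and the y axis of jig, either way round below 0.02 rad and value of joint stop above 2.28 rad and contact force between cam and strip above 5 N and contact force between fence and strip above 3 N and linear speed of strip below 0.01 m/s); the robot touches nothing.
It fails at once if the glue bottle is moved more than 25 mm (distance of glue from where it was at the start of the episode above 0.025 m).
It fails at once if the offcut is moved more than 25 mm (distance of offcut from where it was at the start of the episode above 0.025 m).
It fails at once if the tape measure is moved more than 25 mm (distance of tape from where it was at the start of the episode above 0.025 m).
It also fails if it takes over 69 s, if anything falls off the work surface, if the arm or the gripper's body presses on something with over 40 N, if the wrist force passes 120 N, or if a joint passes its speed limit or range.

### The arm

A 6-joint arm with a two-finger parallel gripper is mounted at the origin on the work surface. World frame = base frame: x ahead of the robot, y to its left, z up, the work surface at z = 0. Lengths are in m, angles in rad, forces in N, time in s.
With the tool pointing down it reaches from about 0.275 to 0.75 m from the base axis. Payload 10.2 kg.
Tool frame: the origin (TCP) lies at the very end of the fingers, on their centre line; the grasp point (between the pads) lies arm.pinch_z behind it (arm.pinch_z is the distance from the TCP to the grasp point, in m); z points along the fingers, y is the line along which they close (so a half turn about z gives the same grasp; the last joint's range is limited). The gripper opens to 88 mm and grips with 3 to 60 N. Pads are 18 mm wide; open, the fingers measure 123 mm over their backs; the gripper's body (75 mm by 187 mm) begins 45 mm behind the grasp point.
Start: joints at [-1.42, 0.313, 1.498, -0, 1.331, -0.223], TCP at [0.192, -0.489, 0.239] pointing down, gripper open.
Joint ranges: [-2.94, 2.94], [-0.97, 2.17], [0.19, 2.56], [-1.23, 4.37], [0.02, 3.11], [-2.88, 2.88]. Speed limits (rad/s): [2.39, 2.39, 3.01, 3.14, 3.14, 3.14].

### API

Orientations are given as a rotation vector (axis times angle).
In Python, from workcell import arm, solve_ik, optics, current_time, current_joint_pos, current_dq, current_joint_efforts, current_eef_pos, current_tool_rot, current_ft_force, current_moment, current_gripper_width, current_grasp_force gives the robot as it stands. Calls block until the motion is done:
- arm.goto(position, orientation): joint-space move of the TCP to a pose.
- arm.servo_line(position, attitude=None, v=0.15, stop_force=None): straight line of the TCP; attitude=None keeps the orientation; v is the mean speed in m/s. With stop_force (N) it stops when the force on the tool has changed by that much, and returns True; else False.
- arm.goto_joints(angles): joint-space move.
- arm.grip(opening, force=None): opening from 0.0 (shut) to 1.0 (fully open); force is the grip in N (None keeps the last); returns when the fingers have stopped.
- arm.pause(seconds).
- solve_ik(position, orientation): joint angles nearest the present ones, or None.
- optics.capture(name): name is "side" or "top" or "wrist"; returns a dict with "img" (480x640x3 uint8, red, green, blue), "range_z" (480x640 float32, m along the optical axis (not along the pixel's ray), 0 where there is no reading), "fx", "fy", "cx", "cy" (pixels), "world_from_camera" (4x4, takes a point from camera to world coordinates); the wrist camera has in their place "tool_from_camera" (4x4, takes a point from camera to tool coordinates, whose origin is the TCP and whose axes are the flange's). Camera axes: x right, y up, looking along -z (the intrinsics and any distortion apply to the point x, -y, -z); pixel columns grow to the right and rows downward; lengths in m; the calibration is good to about 2 mm. A picture is of the moment at which its call begins: read the wrist's pose just before it.
A pose or a line that the arm cannot do raises arm.Unreachable and nothing moves.
- arm.finish_job(): hands the job in; it is judged then, once.
Readings, each from a call of its own:
- current_time(): time.
- current_joint_pos(): joint angles.
- current_dq(): joint speeds.
- current_joint_efforts(): joint torques, N m.
- current_eef_pos(): TCP position.
- current_tool_rot(): TCP orientation.
- current_ft_force(): force on the tool from outside, world axes, zero at the start.
- current_moment(): the same for the moment, N m.
- current_gripper_width(): opening from 0.0 (shut) to 1.0 (fully open).
- current_grasp_force(): force on a finger pad.
Only numpy, scipy, OpenCV 4.12 (cv2) and the standard library are available. Lean on these libraries where they do the work, as an engineer would, in place of code of your own. Each camera call takes 0.05 s, during which the arm holds its last target. There are 200 camera calls.

## Working session

There is one attempt and no reset: what is moved stays moved. The work goes in short steps, each a Python script; the robot and the scene stay as the last script left them, time stands still between calls to the robot, and variables do not carry over. Pictures are saved under pics/ and viewed, at most 10 in all, crops included, and the job is handed in when it is done.

```bash
ls; mkdir -p pics; cat > h.py <<'E'
import numpy as np, cv2
from workcell import *
def cap(n):
    c=optics.capture(n); np.savez(''+n+'.npz',**c); return c
def pt(c,u,v,z=None):
    """world point of pixel; from depth, or on plane z"""
    T=np.array(c['world_from_camera']); d=np.array([(u-c['cx'])/c['fx'],-(v-c['cy'])/c['fy'],-1.])
    if z is None: 
        r=c['range_z'][int(v)-1:int(v)+2,int(u)-1:int(u)+2]; s=np.median(r[r>0])
    else: s=(z-T[2,3])/(T[:3,:3]@d)[2]
    return T[:3,:3]@(d*s)+T[:3,3]
E
python3 - <<'E'
from h import *
print(current_time(), arm.pinch_z,current_tool_rot())
for n in('top','side'):
    c=cap(n); print(n,[k for k in c],c['fx'],c['cx'],c['cy'],c['world_from_camera'])
    cv2.imwrite(f'pics/{n}0.png',c['img'][:,:,::-1])
E
```

```text
pics
0.0 0.0187 [-3.08561214e+00 -5.83481623e-01 -5.46448427e-05]
top ['img', 'range_z', 'fx', 'fy', 'cx', 'cy', 'world_from_camera'] 616.2126439181982 325.0775804888602 239.31815669412387 [[-0.03697499  0.97917771 -0.19960929  0.37977095]
 [-0.99931414 -0.03582535  0.00936951 -0.01043333]
 [ 0.00202334  0.19981883  0.97983077  1.35735863]
 [ 0.          0.          0.          1.        ]]
side ['img', 'range_z', 'fx', 'fy', 'cx', 'cy', 'world_from_camera'] 437.1585834652417 320.0009706694072 244.99593366680128 [[-0.89061232  0.29883582 -0.34279271  0.26143171]
 [-0.45442438 -0.55570874  0.69619414  0.71347201]
 [ 0.01755484  0.77581245  0.63071933  0.72552288]
 [ 0.          0.          0.          1.        ]]
```

View pics/top0.png

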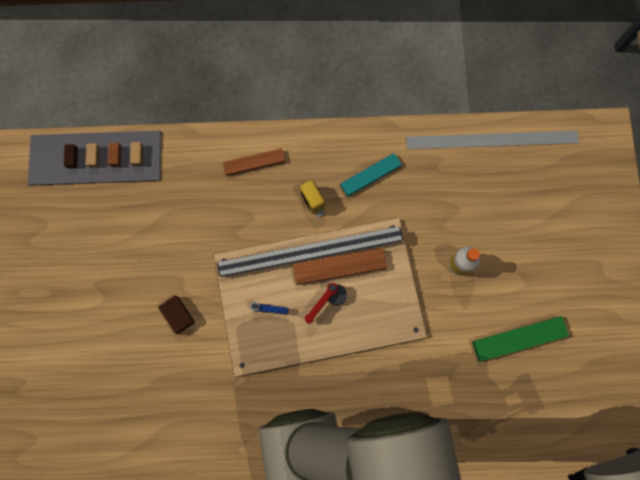

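View pics/side0.png

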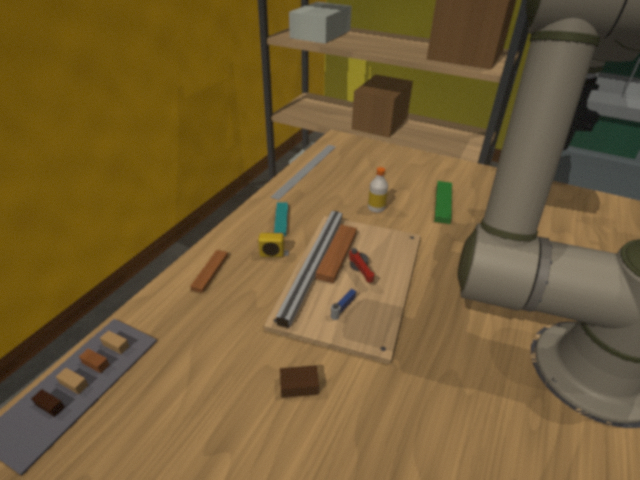

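The top view has x up and y left. The strip candidates are the red-brown one on the jig at (340,267), the smaller red-brown one at (254,162), turquoise (371,175) and green (521,339). The one on the jig fits, because it is the larger of its colour and lies on the board. I'll confirm it in an enlarged crop.

```bash
python3 - <<'E'
import cv2
im=cv2.imread('pics/top0.png')[215:380,210:430]
cv2.imwrite('pics/crop0.png',cv2.resize(im,(792,594),interpolation=cv2.INTER_CUBIC))
E
```

```text
(no output)
```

View pics/crop0.png

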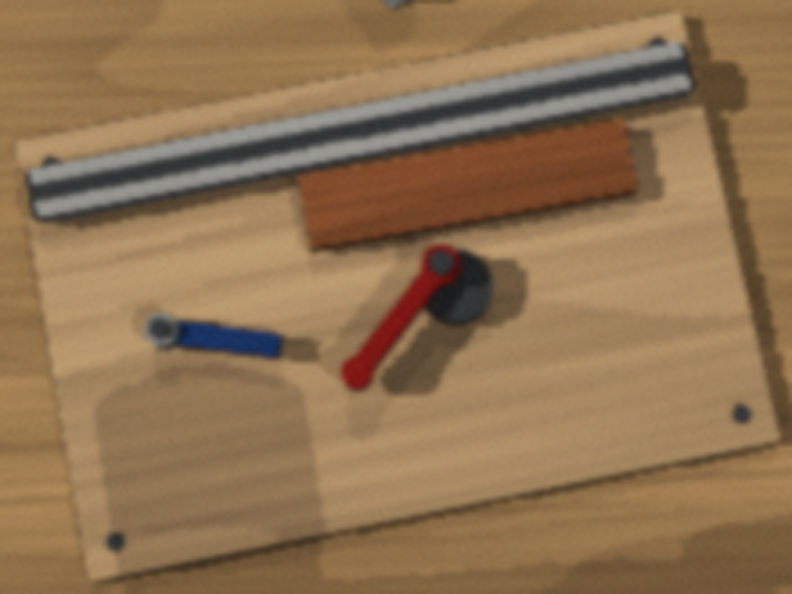

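The strip in the crop is confirmed: red-brown, its corners at crop (300,175), (625,118), (637,192) and (312,250). The blue stop points right from (162,328), and the red lever runs from (441,262) to (357,373). Next I fit the jig pose.

Jig fit is good to about 2 mm: hinge and pivot land on their nominal offsets. Next I swing the stop.

```bash
cat >> h.py <<'E'
from scipy.spatial.transform import Rotation
_j=np.load('jig.npz') ; R=_j['R'];t=_j['t'];th=float(_j['th'])
def ori(a):
    y=np.array([np.cos(a),np.sin(a),0]);z=np.array([0,0,-1.])
    return Rotation.from_matrix(np.c_[np.cross(y,z),y,z]).as_rotvec()
def w(x,y,z): return np.r_[R@[x/1000,y/1000]+t,z/1000]     # jig mm -> world m
def tcp(): p=np.array(current_eef_pos()); return np.r_[(p[:2]-t)@R,p[2]]*1000
def fj(): return R.T@np.array(current_ft_force())[:2]       # force on tool, jig axes
def arcpt(piv,r,phi,gap,z):                                 # pusher behind a bar at angle phi
    d=np.array([np.cos(phi),np.sin(phi)]);n=np.array([-d[1],d[0]])
    p=np.array(piv)+r*d-n*(7+17.5*abs(n[0])+9*abs(n[1])+gap)
    return w(*p,z),n
E
cat > s1.py <<'E'
from h import *
q=[(a,solve_ik(w(-50,107,120),ori(a))) for a in(th,th+np.pi)]
print(q)
a=min((x for x in q if x[1] is not None),key=lambda x:abs(x[1][5]))[0]; np.save('a.npy',a); O=ori(a)
arm.grip(0.0)
H=(-5,139);D=np.deg2rad
p,_=arcpt(H,45,D(251),8,26)
arm.goto(p+[0,0,.1],O)
print('down',arm.servo_line(p,v=.12,stop_force=8),tcp())
for f in np.arange(255,361,7.):
    p,n=arcpt(H,45,D(f),0,26); s=arm.servo_line(p,v=.08,stop_force=12)
    print(f,s,(fj()@n).round(2),end=' | ')
    if s: break
print('end',arm.servo_line(w(40,128,26),v=.03,stop_force=5),tcp(),fj(),current_time())
c=cap('top'); cv2.imwrite('pics/top1.png',cv2.resize(c['img'][215:380,210:430,::-1],(792,594),interpolation=cv2.INTER_CUBIC))
E
python3 s1.py
```

```text
[(0.15982801721098275, array([-0.05318212,  0.34335732,  1.79542985,  0.        ,  1.00280548,
       -0.21301014])), (3.301420670800776, None)]
down False [-51.82749947 107.55918381  26.58151922]
255.0 False -1.03 | 262.0 False -0.71 | 269.0 False 1.67 | 276.0 False -0.33 | 283.0 False 0.36 | 290.0 False 0.62 | 297.0 False -0.32 | 304.0 False 0.08 | 311.0 False -0.53 | 318.0 False 0.63 | 325.0 False -0.94 | 332.0 False -0.19 | 339.0 False 0.94 | 346.0 False 0.23 | 353.0 False 0.53 | 360.0 False -0.31 | end True [ 40.21316009 123.56202821  26.01046447] [-1.61372236 -8.04999596] 8.9583
```

The contact at y = 123.6 plus a 9 mm half-width gives 132.6, which matches the stop's hard end. Next I push the strip and press it to the fence.

```bash
cat > s2.py <<'E'
from h import *
O=ori(float(np.load('a.npy')))
arm.servo_line(w(40,112,26),v=.1); arm.servo_line(w(40,112,110),v=.2)
arm.goto(w(44,-182,110),O)
print('down',arm.servo_line(w(44,-182,25),v=.12,stop_force=8))
arm.servo_line(w(46,-90,25),v=.06,stop_force=10)
print(tcp(),fj())
print('end',arm.servo_line(w(47,-68,25),v=.03,stop_force=5),tcp(),fj(),current_time())
arm.servo_line(w(47,-100,25),v=.1); arm.servo_line(w(47,-100,110),v=.2)
arm.goto(w(0,40,110),O)
print('down',arm.servo_line(w(0,40,25),v=.12,stop_force=8))
print('press',arm.servo_line(w(18,40,25),v=.03,stop_force=8),tcp(),fj(),current_time())
c=cap('top'); cv2.imwrite('pics/top2.png',cv2.resize(c['img'][215:380,210:430,::-1],(792,594),interpolation=cv2.INTER_CUBIC))
E
python3 s2.py
```

```text
down False
[ 45.85496917 -90.05307841  24.81626123] [-0.00315032  0.49257919]
end True [ 46.88474956 -76.45608886  25.00721525] [ 1.01976115 -4.20438465] 14.0417
down False
press False [17.99902209 40.02110537 24.90596794] [-0.2370335   0.78420053] 17.25
```

View pics/top2.png

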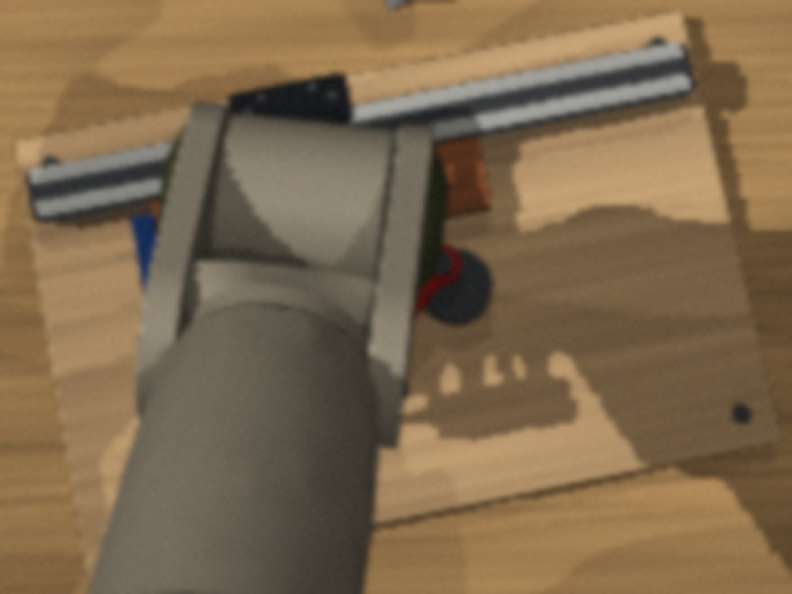

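The stop (blue, crop (145,240)) is across the lane, and the strip tail at (488,210) is past the cam. The press made no firm contact, so the fingers are thinner in x than I assumed. I continue pressing until there is force.

```bash
cat > s3.py <<'E'
from h import *
O=ori(float(np.load('a.npy')))
print('press',arm.servo_line(w(32,40,25),v=.03,stop_force=8),tcp(),fj(),current_time())
arm.servo_line(w(2,40,25),v=.1); arm.servo_line(w(2,40,110),v=.2)
arm.goto(w(47,-105,110),O)
arm.servo_line(w(48,-105,25),v=.15,stop_force=8)
print('snug',arm.servo_line(w(48,-60,25),v=.04,stop_force=5),tcp(),fj(),current_time())
arm.servo_line(w(47,-105,25),v=.1); arm.servo_line(w(47,-105,110),v=.2)
arm.goto(w(-60,-140,160),O)
c=cap('top'); cv2.imwrite('pics/top3.png',cv2.resize(c['img'][215:380,210:430,::-1],(792,594),interpolation=cv2.INTER_CUBIC))
E
python3 s3.py
```

```text
press True [18.33249385 40.16503108 24.49085365] [ 0.14482205 -0.53800528] 17.525
snug True [ 48.01739882 -76.48909194  25.01544115] [-1.24376737 -3.7461026 ] 20.5333
```

View pics/top3.png

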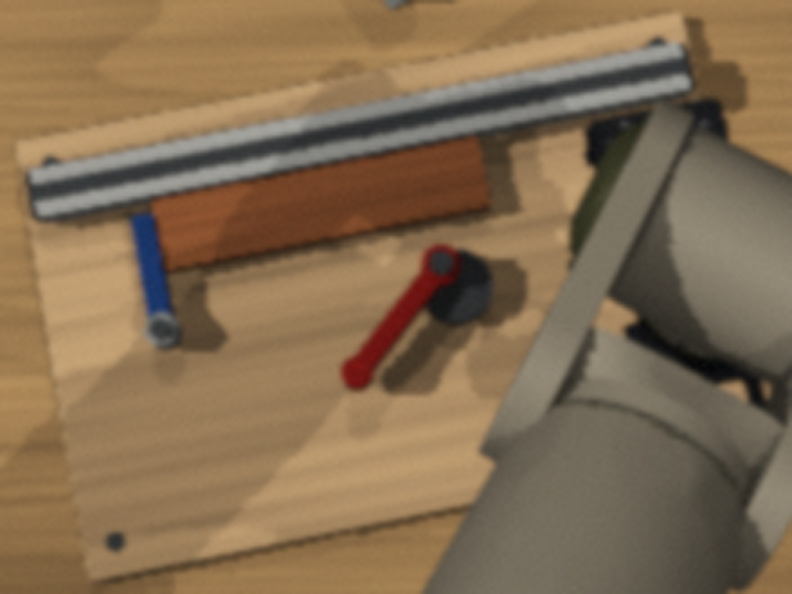

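```bash
python3 - <<'E'
from h import *
c=dict(np.load('top.npz'))
for p in[(168,270),(490,208),(480,138),(153,200)]:print(((pt(c,210+p[0]/3.6,215+p[1]/3.6,.04)[:2]-t)@R*1000).round(1))
E
```

```text
[ 30.  130.7]
[ 29.1 -65. ]
[ 72.  -67.7]
[ 73.3 132.2]
```

Strip edges measure x ≈ 29.5 (home is 30) and head y ≈ 131.5. The trigger on that press is ambiguous, so I repeat it more slowly and then run the cam.

```bash
cat > s4.py <<'E'
from h import *
O=ori(float(np.load('a.npy')))
arm.goto(w(4,38,110),O)
arm.servo_line(w(4,38,25),v=.15,stop_force=10)
arm.servo_line(w(12,38,25),v=.05); arm.pause(.3)
for x in np.arange(13,28,.75):
    s=arm.servo_line(w(x,38,25),v=.02); f=fj(); print(x,f.round(1),end=' ')
    if f[0]<-8: break
print('\npress',tcp(),current_time())
arm.servo_line(w(2,38,25),v=.1); arm.servo_line(w(2,38,110),v=.2)
print(current_time())
E
python3 s4.py
```

```text
13.0 [-0.1  0.9] 13.75 [-0.2  0.5] 14.5 [ 1.  -0.5] 15.25 [0.1 0.1] 16.0 [-0.3 -0.3] 16.75 [-0.2  0.1] 17.5 [-0.5 -0.9] 18.25 [-0.4 -0.6] 19.0 [-3.7 -1.2] 19.75 [-8.2 -1.3] 
press [18.61349131 38.04698868 24.90471929] 26.775
27.675
```

That was firm contact, 8 N with no further travel, so the strip is on the fence and the fingers' half-width is about 12 mm. Now the cam.

```bash
sed -i 's/17.5\*abs/12*abs/' h.py; cat > s5.py <<'E'
from h import *
O=ori(float(np.load('a.npy')))
Pv=(-1,-30);D=np.deg2rad;r=60;z=48
p,_=arcpt(Pv,r,D(130),9,z)
arm.goto(p+[0,0,.06],O); print('down',arm.servo_line(p,v=.12,stop_force=8))
f=134
while f<252:
    p,n=arcpt(Pv,r,D(f),0,z); arm.servo_line(p,v=.06)
    F=-(fj()@n); print(f,F.round(1),end=' | ')
    if f>215 and F>10.5: break
    f+= 8 if f<216 else 1.5
print('\n',tcp(),fj(),current_time(),'turn',D(f-130))
E
python3 s5.py
```

```text
down False
134 -0.7 | 142 0.1 | 150 -0.5 | 158 -0.0 | 166 0.6 | 174 1.2 | 182 0.3 | 190 -0.4 | 198 -0.1 | 206 0.1 | 214 -0.1 | 222 0.4 | 223.5 0.5 | 225.0 2.0 | 226.5 1.3 | 228.0 1.0 | 229.5 2.9 | 231.0 5.7 | 232.5 8.6 | 234.0 13.6 | 
 [-55.36587699 -63.51820535  47.60158512] [-6.14135588 14.70264187] 34.2167 turn 1.8151424220741028
```

The lever bears with about 14 N at turn ≈1.8. I let go and look.

```bash
cat > s6.py <<'E'
from h import *
O=ori(float(np.load('a.npy')))
arm.pause(.3); F=fj(); print(F)
p,n=arcpt((-1,-30),60,np.deg2rad(234),12,48); arm.servo_line(p,v=.08); print(fj())
arm.servo_line(p+[0,0,.09],v=.2); arm.goto(w(-60,-190,190),O)
c=cap('top'); cv2.imwrite('pics/top4.png',cv2.resize(c['img'][215:380,210:430,::-1],(792,594),interpolation=cv2.INTER_CUBIC)); print(current_time())
E
python3 s6.py
```

```text
[-4.01963674 14.55544914]
[ 0.32936655 -0.25619063]
36.0917
```

View pics/top4.png

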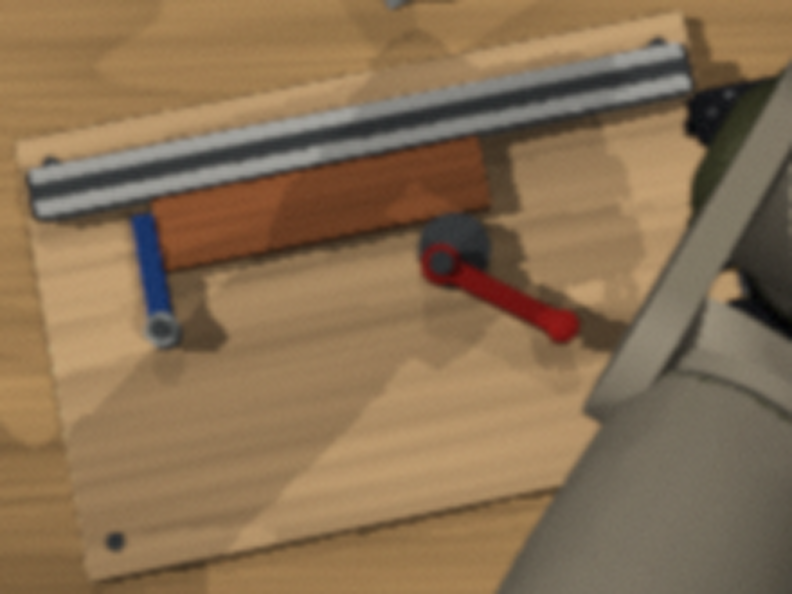

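The lever now points from (441,262) to (563,326), the eccentric touches the strip near (455,215), and the strip is on both the stop and the fence. I measure before handing in.

```bash
python3 - <<'E'
from h import *
c=dict(np.load('top.npz'))
g=lambda p,z:(pt(c,210+p[0]/3.6,215+p[1]/3.6,z)[:2]-t)@R*1000
d=g((563,326),.062)-g((441,262),.065); print('turn',np.deg2rad(np.rad2deg(np.arctan2(d[1],d[0]))%360-130),d)
for p in[(168,270),(490,208)]:print(g(p,.04).round(1))
# strip lower edge fit from colour
im=c['img'].astype(int); m=(im[...,0]>im[...,2]*1.9)&(im[...,0]<175)&(im[...,0]>90)
E_=[]
for u in range(262,325,3):
    v=np.where(m[255:295,u])[0]
    if len(v): E_.append(g(((u-210)*3.6,(255+v.max()+.5-215)*3.6),.04))
E_=np.array(E_);k=np.polyfit(E_[:,1],E_[:,0],1);print('edge',k,E_[:,0].round(1))
E
```

```text
turn 1.765694177449296 [-50.29527173 -62.4805836 ]
[ 30.  130.7]
[ 29.1 -65. ]
edge [-9.25893065e-03  3.24317593e+01] [31.  31.8 30.6 31.4 32.3 31.  31.9 30.7 31.5 32.4 33.3 32.  32.9 31.6
 32.5 33.3 32.1 32.9 31.7 32.6 31.3]
```

Turn is about 1.77–1.8 against a nominal meeting point of 1.75. It was pressed with 14 N, above the 8–10 N that clamps firmly. The strip has not shifted and the gripper is clear.

```bash
python3 -c "
from h import *
print(arm.finish_job(),current_time())"
```

```text
the job is handed in; nothing more can be done
the job is handed in; nothing more can be done
```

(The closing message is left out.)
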